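# Lock the oven temperature logger into its barrier case

## Task

Get the temperature logger ready for the next oven run: take it out of its dock, lower it fully home into the slot of the barrier case without letting it drop, then turn the case's lock collar counter-clockwise (seen from above) all the way to its stop, so that the rib on the collar stands at the pointer and the claw covers the logger's head. Let go of everything and leave the cups and the jar standing where they are.

Things in the scene. Friction and masses are not known exactly. Their poses are not given: they have to be found in the camera images.
- logger: Loose upright instrument, about 0.2 kg, 112 mm tall; origin at the centre of its underside, z up. From the bottom: steel blade 14 (x) x 36 (y) x 60 mm; steel head 14 x 48 x 8 mm (z 60 to 68), its ears 6 mm past the blade at both y ends; black grip 14 x 26 x 44 mm (z 68 to 112). Either way round is right. Starts upright in the dock.
- dock: Fixed grey block 54 (x) x 74 (y) x 36 mm high on the bench with a vertical slot 18 x 40 mm, 30 mm deep, long side along y; origin at the centre of its underside. The logger's blade stands in the slot, its underside 6 mm above the bench.
- case: Fixed barrier case; origin at the centre of its underside, z up. Base plate 80 (x) x 124 (y) x 8 mm; aluminium block 46 x 64 mm on it, top at z = 78 mm, with the slot in it; round lock collar on the block (z 78 to 100 mm, see collar); a guard post at each y end (see plain_post).
- slot_mouth (a point): On the case: centre of the slot's mouth, 78 mm above the case's origin. The slot is 17 (case x) x 39 (case y) mm, 70 mm deep. The logger is home when its head's ears rest on the block's top: its underside then lies 18 mm above the case's origin, logger y along case y (either way round).
- plain_post (a point): On the case: top centre of the post without pointer, at case y = -49 mm; its twin with the pointer is at y = +49. Both are 34 mm wide (x), 6 mm thick and 98 mm tall, inner faces 46 mm from the collar's axis. Fingers gripping the collar from outside must stay between the posts, so one grasp turns it about 1.5 rad at most: regrasp.
- collar_axis (a point): On the case: the point on the collar's axis at the height of the collar's top, 100 mm above the case's origin.
- lock_mark (a point): On the case: tip of the small pointer on top of the post at case +y, 38.5 mm from the collar's axis. The collar's rib points at it when locked.
- collar_rib (a point): On the collar: top of the small raised rib on its upper face, 30 mm from its axis, 25 mm above the collar's underside. Right under it the claw, 10 mm wide, reaches inward to 17 mm from the axis, with 10.5 mm free below it.
- collar (a joint): Turn of the lock collar, rad, growing counter-clockwise seen from above. Plain round steel ring, outer diameter 66 mm, inner 56 mm, 22 mm high, captive on the case, stiff (0.12 N m). Starts open at 0.05 to 0.45; at 2.30 the rib stands at the pointer; hard stop at 2.35. If the logger is not home the claw runs into its head.
- cup_near: White ceramic cup with a printed gold band, 64 mm across, 85 mm tall, standing on the bench nearer the robot; bystander. Origin at the centre of its underside.
- cup_far: White ceramic cup, same as the other, standing farther from the robot; bystander. Origin at the centre of its underside.
- jar: Closed glass jar with steel lid, 60 mm across, 80 mm tall; bystander. Origin at the centre of its underside.
Not all that is in view belongs to the job. Of the things shaped like the logger, the bare steel one is meant.

How it is judged:
By the outcome, as a careful person would: the job done as asked, in the order asked, and still so for the second after the job is handed in, with the robot touching nothing.
It also fails if it takes over 64 s, if anything falls off the work surface, if the arm or the gripper's body presses on something with over 40 N, if the wrist force passes 120 N, or if a joint passes its speed limit or range.

## Robot

A 6-joint arm with a two-finger parallel gripper is mounted at the origin on the work surface. World frame = base frame: x ahead of the robot, y to its left, z up, the work surface at z = 0. Lengths are in m, angles in rad, forces in N, time in s.
With the tool pointing down it reaches from about 0.35 to 0.975 m from the base axis. Payload 4.9 kg.
Tool frame: the origin (TCP) lies on the centre line of the jaws, within the pads' length; the fingertips stand 14 mm ahead of it and the grasp point (between the pads) lies 5 mm behind it (manip.nose_length is the distance from the TCP to the fingertips, in m); z points along the fingers, y is the line along which they close (so a half turn about z gives the same grasp; the last joint's range is limited). The gripper opens to 85 mm and grips with 20 to 120 N. Pads are 22 mm wide; open, the fingers measure 114 mm over their backs; the gripper's body (76 mm by 85 mm) begins 54 mm behind the grasp point. The pads swing forward as they close: fully open they stand 13 mm farther back than shut.
Start: joints at [-1.293, 0.053, 1.613, -0, 1.476, -0.119], TCP at [0.242, -0.576, 0.221] pointing down, gripper open.
Joint ranges: [-3.01, 3.01], [-1.01, 2.22], [0.06, 2.58], [-1.02, 4.17], [0.09, 2.62], [-3.14, 3.14]. Speed limits (rad/s): [2.57, 2.57, 3.14, 3.14, 3.14, 3.14].

## Interface

Orientations are given as a unit quaternion [w, x, y, z].
In Python, from plant import manip, imaging gives the robot as it stands.
- The arm moves only by the tool play_rows, never from a script. Its argument "commands" is a list of rows, each a list of 6 numbers: the shift along the tool's x, y, z in mm, then the turn, a rotation vector about the tool's x, y, z in degrees. A call has 1 to 5 rows; each row shifts and turns the commanded pose from where the row before left it, along the tool's axes as they then stand; what a row does not reach is not made up. A row lasts 1/12 s, in which the tool goes at most 41.7 mm and 7.16 degrees, less where a joint would pass 70% of its speed; a pose out of reach is approached as far as the arm can. A call is refused whole if a number of a shift passes 41.7 or a number of a turn 7.16, either way. A call with a gripper value outside its range is refused whole. "hand" is the finger opening in mm, from 0 to 85.4, set as the call begins (left out, the last holds). The fingers move at their own pace and stop on an object; the grip force is fixed at half the most. Time passes only in rows, so rows that do not move let the fingers close. It gives the time, the measured TCP pose, the force, the opening and the grip force at its end, in the units of the state.
- manip.state(): the state, without advancing time (a new reading comes with each control period).
- imaging.grab_frame(name): name is "scene" or "top" or "wrist"; returns a dict with "image" (420x560x3 uint8, red, green, blue), "fx", "fy", "cx", "cy" (pixels), "R" (3x3) and "t" (3): a world point X has camera coordinates R X + t; the wrist camera has in their place "mount" (4x4, takes a point from camera to tool coordinates, whose origin is the TCP and whose axes are the flange's). Camera axes: x right, y down, z forward; pixel columns grow to the right and rows downward; lengths in m; the calibration is good to about 2 mm. A picture is of the moment at which its call begins: read the wrist's pose just before it. There is no depth.
- manip.job_done(): hands the job in; it is judged then, once.
The state is a dict: "time": time; "joint_pos": joint angles; "joint_vel": joint speeds; "joint_efforts": joint torques, N m; "tool_pos": TCP position; "tool_rot": TCP orientation; "contact_force": force on the tool from outside, world axes, zero at the start; "ft_torque": the same for the moment, N m; "gripper_width": opening from 0.0 (shut) to 1.0 (fully open); "grasp_force": force on a finger pad.
Only numpy, scipy, OpenCV 4.12 (cv2) and the standard library are available. Lean on these libraries where they do the work, as an engineer would, in place of code of your own. Each camera call takes 0.05 s, during which the arm holds its last target. There are 200 camera calls.

## Working session

There is one attempt and no reset: what is moved stays moved. The work goes in short steps, Python scripts to look and compute and a tool call to move; the robot and the scene stay as the last step left them, time stands still between calls to the robot, and variables do not carry over. Pictures are saved under pics/ and viewed, at most 10 in all, crops included, and the job is handed in when it is done.

Besides the shell and the picture viewer there is one more tool, called after "Call:" as name([rows], argument=value, ...), one row to a line, values as JSON. play_rows: Moves the arm, as the interface text tells. Its arguments: {"type":"object","properties":{"commands":{"type":"array","items":{"type":"array","items":{"type":"number"}}},"hand":{"type":"number"}},"required":["commands"]}

```bash
ls; mkdir -p pics; python3 - <<'E'
from plant import manip, imaging
import cv2,numpy as np
print(manip.state())
for n in ("scene","top"):
    f=imaging.grab_frame(n); cv2.imwrite(f"pics/{n}0.png",f["image"][:,:,::-1])
    print(n,f["fx"],f["fy"],f["cx"],f["cy"],f["R"],f["t"])
f=imaging.grab_frame("wrist");print(f["mount"],f["fx"],f["cx"],f["cy"])
E
```

```text
pics
{'time': 0.0, 'joint_pos': array([-1.29299783e+00,  5.33616497e-02,  1.61431390e+00, -7.26077106e-06,
        1.47598409e+00, -1.19038601e-01]), 'joint_vel': array([ 7.07610356e-04,  5.55315062e-04, -3.33768665e-04, -1.45969932e-03,
       -5.12118488e-04, -5.37688915e-05]), 'joint_efforts': array([-2.50625862e-04, -3.93677938e+01, -3.70173740e+01, -1.41797859e-04,
        6.89102933e-03, -4.83153954e-06]), 'tool_pos': array([ 0.24136146, -0.57581162,  0.21964818]), 'tool_rot': array([-1.02995191e-03,  9.80378946e-01,  1.97119389e-01, -8.55548221e-05]), 'contact_force': array([ 0.34181169, -0.58169679,  0.27444352]), 'ft_torque': array([ 0.02508147,  0.00920727, -0.02310612]), 'grasp_force': 0.0, 'gripper_width': 0.9999040858133257}
scene 545.1753696546963 545.1753696546963 275.45624529916876 211.78190590641046 [[-0.66037239  0.75059615 -0.02266552]
 [ 0.47227137  0.39165789 -0.78966059]
 [-0.58383907 -0.53217433 -0.61312513]] [ 0.37295975 -0.19833332  1.56946875]
top 380.91415851790276 380.91415851790276 287.55412736537784 210.86436714991575 [[ 0.02971567 -0.9989554   0.03471438]
 [-0.99169182 -0.03381261 -0.12411299]
 [ 0.12515712 -0.03073786 -0.99166067]] [-0.04966739  0.54936016  0.68066601]
[[ 7.82029411e-04 -9.45228352e-01 -3.26408871e-01  8.38549559e-02]
 [ 9.99999676e-01  8.02326169e-04  7.24481385e-05  2.26945908e-04]
 [ 1.93406344e-04 -3.26408821e-01  9.45228673e-01 -1.52019697e-01]
 [ 0.00000000e+00  0.00000000e+00  0.00000000e+00  1.00000000e+00]] 325.78982407087125 279.86002324333987 212.22350863413288
```

View pics/scene0.png

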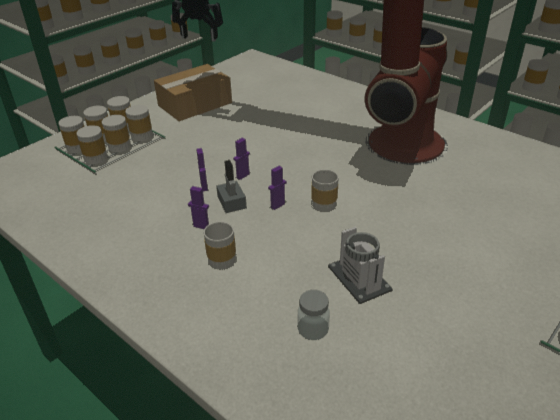

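View pics/top0.png

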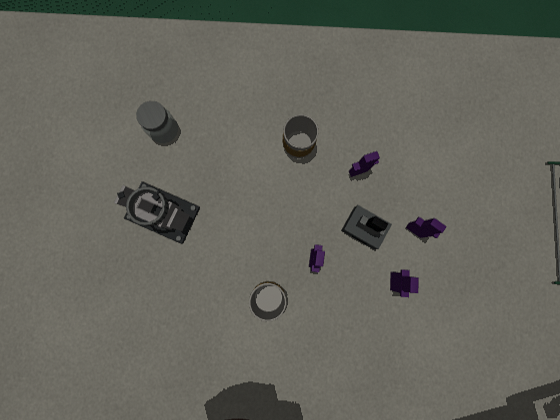

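The scene view shows the dock with a steel/black logger at (231,190) and four purple look-alikes at (201,170), (242,158), (278,188) and (199,208). In the top view the logger is at (375,225), the look-alikes are at (365,165), (425,228), (403,283) and (317,258), the case is at (160,210), the cups at (300,137) and (269,298), and the jar at (155,120). The logger in the dock fits because it is bare steel and standing in the dock. I'll confirm that in an enlarged crop.

```bash
cat > h.py <<'E'
from plant import manip, imaging
import cv2,numpy as np
def rays(f,px):
    px=np.atleast_2d(px).astype(float)
    d=np.c_[(px[:,0]-f["cx"])/f["fx"],(px[:,1]-f["cy"])/f["fy"],np.ones(len(px))]
    if "mount" in f: R,t=f["Rw"],f["tw"]   # cam->world
    else: R=f["R"].T; t=-R@f["t"]
    return t,d@R.T
def plane(f,px,z):
    o,d=rays(f,px); return o+d*((z-o[2])/d[:,2])[:,None]
def tri(f1,p1,f2,p2):
    o1,d1=rays(f1,p1);o2,d2=rays(f2,p2);A=np.c_[d1[0],-d2[0]]
    s=np.linalg.lstsq(A,o2-o1,rcond=None)[0];a=o1+s[0]*d1[0];b=o2+s[1]*d2[0]
    return (a+b)/2,np.linalg.norm(a-b)
def toolR(s):
    w,x,y,z=s["tool_rot"]
    return np.array([[1-2*(y*y+z*z),2*(x*y-z*w),2*(x*z+y*w)],[2*(x*y+z*w),1-2*(x*x+z*z),2*(y*z-x*w)],[2*(x*z-y*w),2*(y*z+x*w),1-2*(x*x+y*y)]])
def wrist():
    s=manip.state(); f=imaging.grab_frame("wrist"); R=toolR(s); M=f["mount"]
    f["Rw"]=R@M[:3,:3]; f["tw"]=R@M[:3,3]+s["tool_pos"]; return f
def proj(f,X):
    X=np.atleast_2d(X)
    c=(X-f["tw"])@f["Rw"] if "mount" in f else X@f["R"].T+f["t"]
    return np.c_[c[:,0]/c[:,2]*f["fx"]+f["cx"],c[:,1]/c[:,2]*f["fy"]+f["cy"]]
E
python3 - <<'E'
from h import *
t=imaging.grab_frame("top"); s=imaging.grab_frame("scene")
e=lambda f,x,y,w,h,k:cv2.convertScaleAbs(cv2.resize(f["image"][y:y+h,x:x+w,::-1],None,fx=k,fy=k,interpolation=cv2.INTER_CUBIC),alpha=1.7)
A=np.vstack([e(t,325,190,100,75,4),e(s,190,145,100,75,4)])
B=np.vstack([e(t,110,170,100,75,4),e(s,315,225,100,75,4)])
cv2.imwrite("pics/crop1.png",np.hstack([A,B]))
# rough
print(plane(t,[[367,228]],.036),plane(t,[[160,212]],.04),plane(t,[[269,298],[300,133],[154,115]],.083))
E
```

```text
[[ 0.5231944  -0.18240601  0.036     ]] [[0.53991807 0.2031617  0.04      ]] [[ 0.39426398 -0.00351941  0.083     ]
 [ 0.68660054 -0.04884169  0.083     ]
 [ 0.70901589  0.21311483  0.083     ]]
```

View pics/crop1.png

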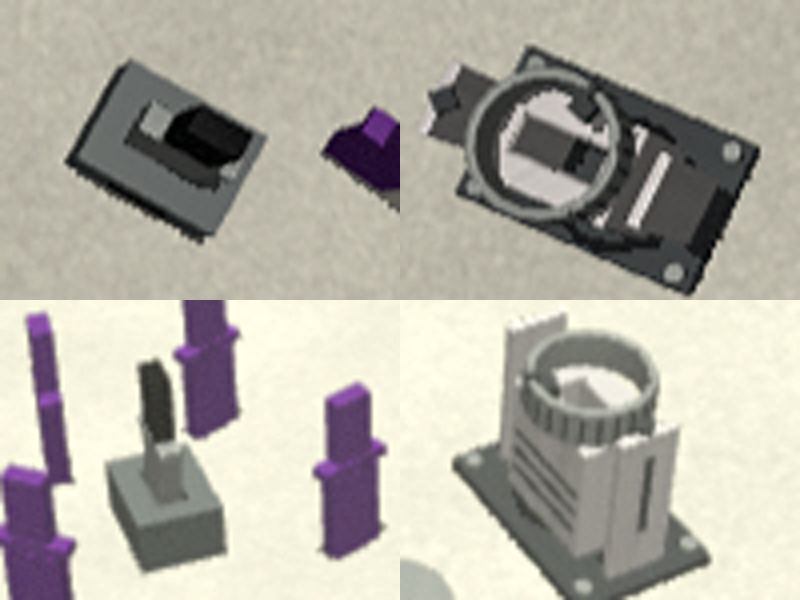

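The crop confirms the steel logger with its black grip in the grey dock. The open collar's claw is at upper right in the top view, crop (585,105), and the pointer post is at left, crop (440,100).

```bash
python3 - <<'E'
from h import *
t=imaging.grab_frame("top")
c=np.array([[530,45],[760,148],[690,295],[458,190]])
P=plane(t,np.c_[110+(c[:,0]-400)/4,170+c[:,1]/4],.008);print(P,P.mean(0))
d=(P[0]+P[3]-P[1]-P[2])/2; print("case y dir",np.degrees(np.arctan2(d[1],d[0])),np.linalg.norm(d))
px=lambda a,b:[[110+(a-400)/4,170+b/4]]
print("ring ctr",plane(t,px(544,143),.1),"claw",plane(t,px(588,105),.1),"pointer",plane(t,px(462,103),.098))
q=lambda a,b:[325+a/4,190+b/4]
D=plane(t,[q(128,60),q(268,137),q(207,236),q(80,152)],.036);print(D,D.mean(0))
d=D[0]-D[1];print(np.degrees(np.arctan2(d[1],d[0])),np.linalg.norm(d))
E=plane(t,[q(142,117),q(230,170)],.074);print("ears",E)
s=manip.state();R=toolR(s);print(R)
E
```

```text
[[0.60245958 0.25073356 0.008     ]
 [0.55584351 0.13692297 0.008     ]
 [0.48390733 0.16599567 0.008     ]
 [0.53060223 0.27939014 0.008     ]] [0.54320316 0.20826058 0.008     ]
case y dir 67.67250607156545 0.12280989648426069
ring ctr [[0.5430232  0.20912153 0.1       ]] claw [[0.55988277 0.1919393  0.1       ]] pointer [[0.55917476 0.24540605 0.098     ]]
[[ 0.56621174 -0.16318316  0.036     ]
 [ 0.53183186 -0.22989137  0.036     ]
 [ 0.48445002 -0.20090265  0.036     ]
 [ 0.52184242 -0.1408282   0.036     ]] [ 0.52608401 -0.18370135  0.036     ]
62.7344567102651 0.07504639901056408
ears [[ 0.53512767 -0.16143764  0.074     ]
 [ 0.51274223 -0.20097765  0.074     ]]
[[ 9.22304008e-01  3.86465096e-01 -2.15506634e-04]
 [ 3.86465152e-01 -9.22303770e-01  6.65292644e-04]
 [ 5.83498052e-05 -6.96887876e-04 -9.99999755e-01]]
```

```bash
cat >> h.py <<'E'
def go(x,y,z,yaw,n=None):
    """shift (tool mm) and turn (deg about tool z) left to a tool-down pose; yaw = azimuth of tool x, deg"""
    s=manip.state();R=toolR(s);p=s["tool_pos"]
    sh=R.T@(np.array([x,y,z])-p)*1e3
    y0=np.degrees(np.arctan2(R[1,0],R[0,0])); tilt=np.cross(R[:,2],[0,0,-1])
    print("t",round(s["time"],2),"pos",p.round(4),"yaw",y0.round(2),"| shift",sh.round(1),"turn z",-(yaw-y0).round(2) if 0 else round(-((yaw-y0+180)%360-180),2),"tilt fix deg tool xy",np.degrees(R.T@tilt)[:2].round(2),"F",s["contact_force"].round(1),"w",round(s["gripper_width"]*85.4,1))
E
python3 - <<'E'
from h import *
s=imaging.grab_frame("scene")
print(plane(s,[[178,115],[160,100],[231,98]],0))
t=imaging.grab_frame("top"); print(plane(t,[[507,400]],.1), manip.nose_length)
go(.524,-.1815,.21,61.5)
E
```

```text
[[ 0.30197173 -0.64471897  0.        ]
 [ 0.26999182 -0.77389262  0.        ]
 [ 0.1101319  -0.59809172  0.        ]]
[[ 0.24255866 -0.39896312  0.1       ]] 0.014
t 0.4 pos [ 0.2415 -0.5763  0.2207] yaw 22.73 | shift [ 413.1 -255.    10.8] turn z -38.77 tilt fix deg tool xy [-0.02 -0.  ] F [ 0.7 -0.2  0.2] w 85.7
```

Call:
play_rows([
  [29.5,-18.2,0,0,0,0],
  [29.5,-18.2,0,0,0,0],
  [29.5,-18.2,0,0,0,0],
  [29.5,-18.2,0,0,0,0],
  [29.5,-18.2,0,0,0,0],
])

```text
time: 0.82
tool_pos: [0.343, -0.4342, 0.221]
tool_rot: [0.0, 0.98, 0.197, 0.0]
contact_force: [0.6, -0.8, 0.2]
gripper_width: 1.002
grasp_force: 0.0
```

Call:
play_rows([
  [29.5,-18.2,0,0,0,0],
  [29.5,-18.2,0,0,0,0],
  [29.5,-18.2,0,0,0,0],
  [29.5,-18.2,0,0,0,0],
  [29.5,-18.2,0,0,0,0],
])

```text
time: 1.23
tool_pos: [0.444, -0.2931, 0.2211]
tool_rot: [0.0, 0.98, 0.197, 0.0]
contact_force: [-0.3, -0.1, -0.5]
gripper_width: 1.0
grasp_force: 0.0
```

Call:
play_rows([
  [29.5,-18.2,0,0,0,0],
  [29.5,-18.2,0,0,0,0],
  [29.5,-18.2,0,0,0,0],
  [29.5,-18.2,0,0,0,0],
])

```text
time: 1.57
tool_pos: [0.5248, -0.1802, 0.2212]
tool_rot: [0.0, 0.98, 0.197, 0.0]
contact_force: [0.2, -0.8, 0.3]
gripper_width: 0.997
grasp_force: 0.0
```

Call:
play_rows([
  [0,0,0,0,0,-6.5],
  [0,0,0,0,0,-6.5],
  [0,0,0,0,0,-6.5],
  [0,0,0,0,0,-6.5],
  [0,0,0,0,0,-6.5],
])

```text
time: 1.98
tool_pos: [0.5241, -0.1816, 0.221]
tool_rot: [0.0, 0.885, 0.466, 0.0]
contact_force: [-0.1, 0.5, -0.7]
gripper_width: 1.002
grasp_force: 0.0
```

Call:
play_rows([
  [0,0,0,0,0,-6.3],
  [0,0,0,0,0,0],
  [0,0,0,0,0,0],
])

```text
time: 2.23
tool_pos: [0.524, -0.1818, 0.221]
tool_rot: [0.0, 0.86, 0.51, 0.0]
contact_force: [-0.1, 0.2, -0.2]
gripper_width: 0.998
grasp_force: 0.0
```

```bash
python3 - <<'E'
from h import *
go(.524,-.1815,.20,61.5)
f=wrist(); np.save("w1.npy",f,allow_pickle=True)
cv2.imwrite("pics/w1.png",cv2.convertScaleAbs(f["image"][:,:,::-1],alpha=1.6))
c=np.array([.524,-.1815]);a=np.radians(61.5);u=np.array([np.cos(a),np.sin(a)]);v=np.array([u[1],-u[0]])
for z,x,y in((.118,7,13),(.074,7,24),(.036,27,37)):
    print(z,proj(f,[[*(c+(sx*x*v+sy*y*u)/1e3),z] for sx in(-1,1) for sy in(-1,1)]).round(0).tolist())
E
```

```text
t 2.23 pos [ 0.524  -0.1818  0.221 ] yaw 61.37 | shift [ 0.3 -0.1 21. ] turn z -0.13 tilt fix deg tool xy [ 0.01 -0.  ] F [-0.1  0.2 -0.2] w 85.2
0.118 [[271.0, 222.0], [271.0, 192.0], [288.0, 222.0], [288.0, 192.0]]
0.074 [[273.0, 216.0], [272.0, 168.0], [287.0, 216.0], [287.0, 168.0]]
0.036 [[255.0, 216.0], [253.0, 148.0], [304.0, 216.0], [306.0, 148.0]]
```

View pics/w1.png

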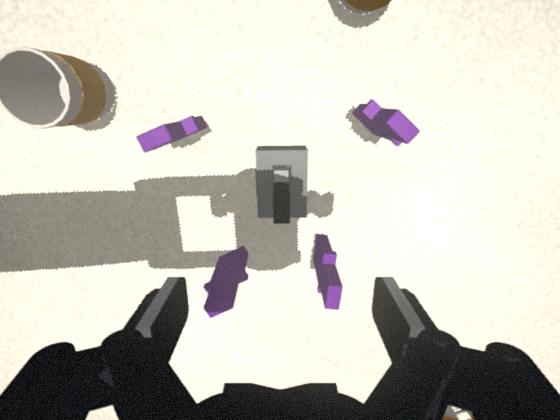

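The wrist view shows the logger in the dock, with its grip at px (274-290, 184-222) and the dock's top at (257-307, 148-216). The purple look-alikes are clear of the fingers' columns, and the logger sits about 2 px right of my estimate.

```bash
python3 - <<'E'
from h import *
f=np.load("w1.npy",allow_pickle=True).item()
g=f["image"].max(2).astype(int)
for r in (195,205,215): print(r,g[r,262:302].tolist())
for c in (278,282,286): print(c,g[160:230,c].tolist())
print("dock row",g[152,245:315].tolist())
P=plane(f,[[325,235],[232,250],[335,305]],.112);s=manip.state();print(((P-s["tool_pos"])@toolR(s)*1e3).round(0))
E
```

```text
195 [57, 55, 58, 59, 57, 55, 55, 60, 60, 58, 48, 47, 46, 41, 33, 39, 39, 41, 38, 39, 39, 38, 42, 41, 43, 42, 39, 46, 58, 57, 60, 57, 63, 58, 62, 59, 55, 54, 58, 61]
205 [59, 58, 56, 56, 53, 57, 57, 59, 59, 60, 48, 43, 39, 40, 34, 35, 42, 36, 42, 35, 35, 35, 37, 38, 37, 38, 33, 43, 52, 60, 62, 54, 59, 56, 63, 57, 61, 55, 61, 58]
215 [58, 56, 60, 58, 58, 59, 57, 57, 59, 54, 49, 43, 39, 31, 42, 34, 34, 36, 39, 37, 42, 41, 31, 45, 38, 42, 43, 37, 53, 58, 60, 57, 53, 61, 59, 58, 56, 59, 59, 56]
278 [106, 104, 104, 105, 101, 85, 68, 70, 72, 71, 102, 135, 135, 127, 93, 74, 70, 70, 77, 74, 77, 64, 49, 40, 37, 40, 42, 39, 41, 40, 38, 42, 37, 33, 42, 39, 40, 38, 37, 33, 38, 38, 35, 39, 38, 42, 38, 41, 37, 41, 34, 38, 41, 33, 39, 34, 43, 40, 41, 43, 31, 35, 39, 60, 87, 93, 91, 89, 89, 97]
282 [101, 108, 105, 107, 98, 81, 67, 67, 69, 77, 101, 126, 131, 132, 124, 101, 73, 70, 68, 70, 68, 65, 49, 42, 48, 41, 41, 41, 42, 38, 40, 33, 38, 38, 39, 39, 38, 42, 36, 44, 38, 33, 36, 42, 42, 35, 36, 38, 38, 40, 43, 33, 42, 39, 39, 42, 39, 38, 32, 39, 45, 34, 41, 62, 87, 93, 95, 90, 94, 92]
286 [108, 106, 106, 104, 99, 87, 76, 72, 75, 78, 100, 126, 130, 130, 133, 128, 115, 78, 68, 70, 70, 68, 52, 44, 36, 46, 36, 47, 45, 47, 41, 38, 38, 39, 41, 43, 44, 41, 40, 43, 35, 36, 41, 38, 41, 37, 35, 34, 42, 39, 40, 37, 39, 41, 41, 38, 36, 41, 38, 43, 37, 36, 41, 64, 90, 93, 90, 94, 97, 98]
dock row [171, 173, 173, 175, 174, 168, 169, 168, 168, 169, 142, 118, 108, 106, 107, 108, 107, 110, 109, 110, 107, 109, 107, 112, 110, 105, 110, 105, 110, 108, 109, 109, 108, 109, 110, 110, 105, 109, 105, 108, 107, 106, 110, 106, 109, 109, 109, 108, 110, 107, 107, 110, 104, 106, 109, 111, 106, 109, 111, 106, 109, 108, 130, 149, 168, 165, 165, 169, 165, 166]
[[-27.  39. 109.]
 [-42. -42. 109.]
 [-98.  52. 109.]]
```

Call:
play_rows([
  [-0.9,1.2,24,0,0,0],
  [0,0,25,0,0,0],
  [0,0,25,0,0,0],
  [0,0,25,0,0,0],
  [0,0,15,0,0,0],
], hand=45)

```text
time: 2.7
tool_pos: [0.5231, -0.1825, 0.1038]
tool_rot: [-0.002, 0.86, 0.511, -0.001]
contact_force: [0.3, -0.2, -0.4]
gripper_width: 0.525
grasp_force: 0.0
```

Call:
play_rows([
  [0,0,0,0,0,0],
  [0,0,0,0,0,0],
  [0,0,0,0,0,0],
  [0,0,0,0,0,0],
  [0,0,0,0,0,0],
], hand=0)

```text
time: 3.12
tool_pos: [0.5257, -0.1837, 0.1089]
tool_rot: [0.001, 0.859, 0.511, 0.001]
contact_force: [0.1, -1.2, 0.4]
gripper_width: 0.002
grasp_force: 0.0
```

Call:
play_rows([
  [0,0,0,0,0,0],
  [0,0,0,0,0,0],
  [0,0,0,0,0,0],
])

```text
time: 3.37
tool_pos: [0.5251, -0.1834, 0.1079]
tool_rot: [0.001, 0.859, 0.512, 0.0]
contact_force: [0.8, -0.9, 3.4]
gripper_width: -0.003
grasp_force: 1.3
```

The gripper shut on nothing, so I'm looking.

```bash
python3 - <<'E'
from h import *
go(.524,-.1815,.107,61.5)
f=wrist();s=imaging.grab_frame("scene")
a=cv2.convertScaleAbs(f["image"][:,:,::-1],alpha=1.7)
b=cv2.convertScaleAbs(cv2.resize(s["image"][110:220,180:300,::-1],None,fx=2,fy=2,interpolation=cv2.INTER_CUBIC),alpha=1.7)
o=np.zeros((420,800,3),np.uint8);o[:,:560]=a;o[:220,560:]=b
cv2.imwrite("pics/w2.png",o)
E
```

```text
t 3.37 pos [ 0.5251 -0.1834  0.1079] yaw 61.53 | shift [ 1.1 -1.9  0.9] turn z 0.03 tilt fix deg tool xy [ 0.08 -0.  ] F [ 0.8 -0.9  3.4] w -0.3
```

View pics/w2.png

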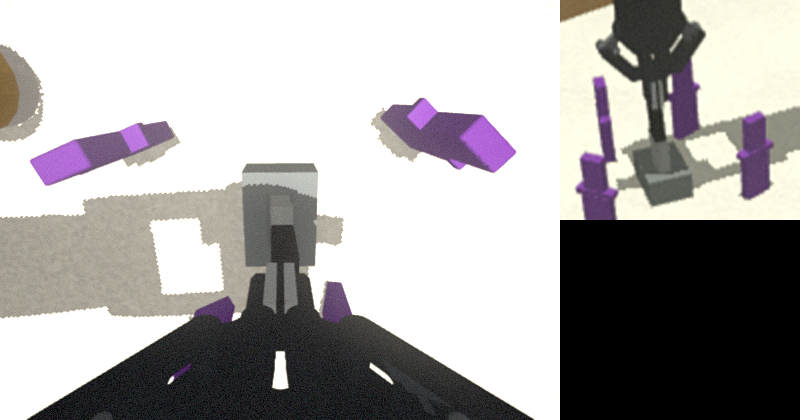

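The wrist view shows the pads shut at px (263-298, 265-310), in front of the grip at (270-298, 225-265). The dock and the ear are visible at (283,207). I'm projecting the expected points to see where the tips really are.

```bash
python3 - <<'E'
from h import *
f=wrist();s=manip.state();R=toolR(s);p=s["tool_pos"]
for n,v in(("tip",[0,0,.014]),("tip+x",[.011,0,.014]),("tcp+x",[.011,0,0]),("gp+x",[.011,0,-.005]),("tip-7",[.011,-.007,.014])): print(n,proj(f,p+R@np.array(v)).round(0))
c=p+R@np.array([-.001,.0,0]);
for z,x,y in((.118,7,13),(.074,7,13),(.074,7,24)):
    for sy in (-1,1): print(z,sy,proj(f,[[*(p+R@np.array([sy*y/1e3,sx*x/1e3,0]))[:2],z] for sx in(-1,1)]).round(0).tolist())
g=f["image"].max(2).astype(int)
for r in (230,245,258,270,285,300): print(r,g[r,240:325:2].tolist())
E
```

```text
tip [[280. 257.]]
tip+x [[280. 239.]]
tcp+x [[280. 250.]]
gp+x [[280. 254.]]
tip-7 [[267. 239.]]
0.118 -1 [[266.0, 301.0], [294.0, 301.0]]
0.118 1 [[265.0, 255.0], [294.0, 255.0]]
0.074 -1 [[269.0, 261.0], [291.0, 261.0]]
0.074 1 [[268.0, 223.0], [291.0, 223.0]]
0.074 -1 [[269.0, 276.0], [291.0, 276.0]]
0.074 1 [[268.0, 205.0], [292.0, 205.0]]
230 [104, 108, 71, 61, 61, 66, 61, 58, 59, 61, 59, 58, 56, 60, 54, 46, 37, 32, 35, 28, 29, 34, 32, 34, 34, 32, 39, 51, 65, 63, 66, 60, 65, 66, 65, 65, 63, 69, 90, 106, 103, 102, 101]
245 [106, 103, 83, 56, 61, 60, 62, 60, 57, 59, 59, 58, 60, 60, 55, 52, 28, 34, 29, 27, 35, 25, 31, 38, 26, 35, 31, 34, 36, 59, 59, 67, 65, 67, 62, 62, 67, 67, 165, 188, 196, 193, 197]
258 [104, 102, 100, 61, 58, 62, 61, 58, 58, 58, 58, 59, 63, 56, 54, 49, 37, 31, 33, 36, 28, 30, 31, 35, 38, 31, 34, 43, 37, 33, 57, 66, 62, 65, 63, 67, 63, 70, 180, 197, 193, 193, 193]
270 [102, 104, 106, 110, 107, 106, 103, 105, 104, 100, 101, 101, 103, 83, 67, 73, 73, 76, 60, 32, 28, 31, 68, 73, 73, 75, 71, 60, 32, 44, 102, 103, 104, 103, 160, 197, 194, 190, 190, 187, 192, 192, 187]
285 [106, 102, 99, 102, 103, 37, 37, 37, 35, 36, 33, 39, 51, 70, 69, 72, 73, 69, 58, 27, 31, 28, 63, 71, 75, 70, 71, 71, 43, 34, 39, 36, 41, 41, 39, 76, 196, 196, 194, 191, 195, 196, 121]
300 [99, 100, 102, 87, 34, 30, 33, 30, 31, 27, 35, 37, 72, 71, 71, 72, 75, 73, 45, 34, 30, 29, 47, 73, 69, 67, 70, 73, 72, 33, 34, 34, 39, 38, 33, 39, 41, 171, 198, 197, 147, 99, 70]
```

```bash
python3 - <<'E'
from h import *
s=imaging.grab_frame("scene");w=wrist();p=manip.state()["tool_pos"]
for z in(.06,.074,.094,.118,.125,.14): print(z,proj(s,[[p[0],p[1],z]]).round(1),proj(w,[[p[0],p[1],z]]).round(1))
i=cv2.convertScaleAbs(cv2.resize(s["image"][110:200,190:270,::-1],None,fx=6,fy=6,interpolation=cv2.INTER_CUBIC),alpha=2.2)
j=cv2.convertScaleAbs(cv2.resize(w["image"][190:320,230:330,::-1],None,fx=3,fy=3,interpolation=cv2.INTER_CUBIC),alpha=2.5)
o=np.zeros((540,780,3),np.uint8);o[:540,:480]=i;o[:390,480:]=j;cv2.imwrite("pics/c3.png",o)
E
```

```text
0.06 [[229.  183.1]] [[279.7 233.3]]
0.074 [[228.5 178.4]] [[279.8 242. ]]
0.094 [[227.9 171.4]] [[279.8 256.6]]
0.118 [[227.1 163. ]] [[279.8 278.6]]
0.125 [[226.9 160.5]] [[279.8 286.3]]
0.14 [[226.4 155. ]] [[279.9 305.1]]
```

View pics/c3.png

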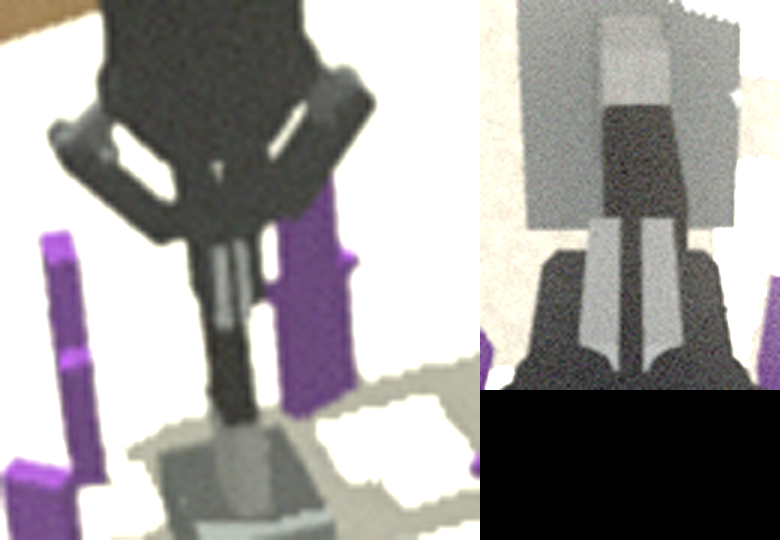

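Scene and wrist views agree that the tips stop at about z 0.117, on top of the grip. Shut, the fingertips are therefore about 10 mm behind the reported TCP, not 14 mm ahead. I'll open, go 25 mm lower and grip again.

Call:
play_rows([
  [0,0,0,0,0,0],
  [0,0,0,0,0,0],
  [0,0,0,0,0,0],
], hand=45)

```text
time: 3.87
tool_pos: [0.5244, -0.183, 0.1065]
tool_rot: [-0.0, 0.859, 0.512, -0.0]
contact_force: [0.3, 0.0, -0.8]
gripper_width: 0.42
grasp_force: 0.0
```

Call:
play_rows([
  [0,0,7,0,0,0],
  [0,0,7,0,0,0],
  [0,0,7,0,0,0],
  [0,0,4,0,0,0],
  [0,0,0,0,0,0],
])

```text
time: 4.28
tool_pos: [0.5232, -0.1825, 0.0796]
tool_rot: [-0.002, 0.859, 0.512, -0.001]
contact_force: [-0.5, 0.7, 0.3]
gripper_width: 0.525
grasp_force: 0.0
```

Call:
play_rows([
  [0,0,0,0,0,0],
  [0,0,0,0,0,0],
  [0,0,0,0,0,0],
  [0,0,0,0,0,0],
  [0,0,0,0,0,0],
], hand=0)

```text
time: 4.7
tool_pos: [0.525, -0.1834, 0.0824]
tool_rot: [0.0, 0.859, 0.512, 0.0]
contact_force: [1.0, 0.3, 0.3]
gripper_width: 0.151
grasp_force: 61.0
```

```bash
python3 - <<'E'
from h import *
go(.524,-.1815,.083,61.5);print(manip.state()["grasp_force"])
s=imaging.grab_frame("scene")
for b in(.167,.19):
  for d in(-.04,0,.04): print(b,d,proj(s,[[.525+d*.74,-.183+d*.67,b]]).round(0))
E
```

```text
t 4.7 pos [ 0.525  -0.1834  0.0824] yaw 61.53 | shift [ 1.2 -1.7 -0.6] turn z 0.03 tilt fix deg tool xy [ 0.06 -0.  ] F [1.  0.3 0.3] w 12.9
60.995893478393555
0.167 -0.04 [[227. 136.]]
0.167 0 [[226. 145.]]
0.167 0.04 [[225. 154.]]
0.19 -0.04 [[226. 128.]]
0.19 0 [[225. 136.]]
0.19 0.04 [[224. 145.]]
```

Call:
play_rows([
  [0,0,-10,0,0,0],
  [0,0,-30,0,0,0],
  [0,0,-38,0,0,0],
  [0,0,-38,0,0,0],
  [0,0,-34,0,0,0],
])

```text
time: 5.17
tool_pos: [0.5243, -0.183, 0.2343]
tool_rot: [0.0, 0.859, 0.512, 0.0]
contact_force: [0.9, 0.0, -2.0]
gripper_width: 0.152
grasp_force: 60.7
```

Call:
play_rows([
  [13.6,-8.3,0,0,0,0],
  [23.6,-14.3,0,0,0,0],
  [23.6,-14.3,0,0,0,0],
  [23.6,-14.3,0,0,0,0],
  [23.6,-14.3,0,0,0,0],
])

```text
time: 5.58
tool_pos: [0.5178, -0.0558, 0.2321]
tool_rot: [-0.0, 0.859, 0.511, -0.0]
contact_force: [1.1, -0.1, -2.3]
gripper_width: 0.151
grasp_force: 60.7
```

Call:
play_rows([
  [23.6,-14.3,0,0,0,0],
  [23.6,-14.3,0,0,0,0],
  [23.6,-14.3,0,0,0,0],
  [23.6,-14.3,0,0,0,0],
  [23.6,-14.3,0,0,0,0],
])

```text
time: 6.0
tool_pos: [0.5111, 0.0821, 0.232]
tool_rot: [-0.0, 0.859, 0.512, -0.0]
contact_force: [0.9, 0.2, -3.2]
gripper_width: 0.148
grasp_force: 60.7
```

Call:
play_rows([
  [23.6,-14.3,0,0,0,0],
  [23.6,-14.3,0,0,0,0],
  [10,-6,0,0,0,-6.1],
  [0,0,0,0,0,0],
  [0,0,0,0,0,0],
])

```text
time: 6.42
tool_pos: [0.5083, 0.1479, 0.2319]
tool_rot: [0.0, 0.831, 0.556, -0.0]
contact_force: [0.3, 0.2, -2.2]
gripper_width: 0.154
grasp_force: 60.7
```

```bash
python3 - <<'E'
from h import *
go(.5432,.2085,.23,67.7);print(manip.state()["grasp_force"])
f=wrist(); np.save("w4.npy",f,allow_pickle=True)
cv2.imwrite("pics/w4.png",cv2.convertScaleAbs(f["image"][:,:,::-1],alpha=1.8))
a=np.radians(67.7);u=np.array([np.cos(a),np.sin(a)]);v=np.array([u[1],-u[0]]);c=np.array([.5432,.2085])
W=lambda x,y,z:[*(c+(x*v+y*u)/1e3),z]
print("slot",proj(f,[W(x,y,.078) for x in(-8.5,8.5) for y in (-19.5,19.5)]).round(0).tolist())
print("ring",proj(f,[W(33,0,.1),W(-33,0,.1),W(0,33,.1),W(0,-33,.1),W(0,38.5,.098)]).round(0).tolist())
print("plate",proj(f,[W(x,y,.008) for x in(-40,40) for y in (-62,62)]).round(0).tolist())
s=manip.state();R=toolR(s)
print("logger bottom/head",proj(f,[s["tool_pos"]+R@np.array([x/1e3,y/1e3,z]) for z,x in((.0764,18),(.0164,24),(.0084,13)) for y in(-7,7)]).round(0).tolist())
E
```

```text
t 6.42 pos [0.5083 0.1479 0.2319] yaw 67.63 | shift [69.4  9.2  1.8] turn z -0.07 tilt fix deg tool xy [-0.02  0.05] F [ 0.3  0.2 -2.2] w 13.1
60.65931558609009
slot [[281.0, 139.0], [281.0, 94.0], [299.0, 139.0], [300.0, 94.0]]
ring [[330.0, 118.0], [252.0, 118.0], [292.0, 75.0], [291.0, 157.0], [292.0, 68.0]]
plate [[254.0, 169.0], [251.0, 51.0], [322.0, 169.0], [327.0, 51.0]]
logger bottom/head [[271.0, 196.0], [290.0, 196.0], [268.0, 216.0], [294.0, 216.0], [268.0, 240.0], [294.0, 240.0]]
```

View pics/w4.png

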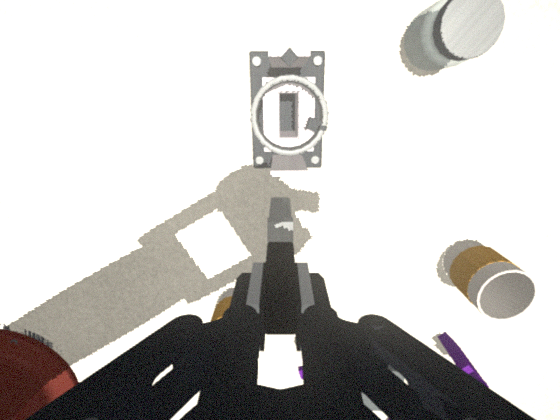

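The wrist view shows the slot at px (280-299, 93-136), the ring centred at about (289,115), the pointer at (290,55) and the claw at (315,124). The logger is held with its lower end at about (281,198). I'm refining with numbers.

```bash
python3 - <<'E'
from h import *
f=np.load("w4.npy",allow_pickle=True).item()
g=f["image"].max(2).astype(int)
for r in (105,115,122,130): print(r,list(zip(range(246,336,1),g[r,246:336].tolist()))[::1][:0],g[r,246:336].tolist())
print("col289",g[68:170,289].tolist())
for r in (199,203,207,212): print(r,g[r,260:302].tolist())
print("col281",g[185:245,281].tolist())
E
```

```text
105 [] [181, 177, 176, 176, 147, 111, 113, 133, 139, 139, 133, 107, 78, 70, 63, 61, 90, 168, 196, 196, 192, 194, 193, 192, 191, 187, 192, 191, 194, 197, 198, 179, 161, 116, 85, 79, 83, 81, 80, 79, 76, 78, 80, 82, 80, 69, 59, 54, 64, 80, 87, 90, 128, 154, 190, 201, 198, 193, 195, 194, 195, 199, 197, 196, 196, 198, 197, 194, 149, 93, 79, 83, 79, 73, 71, 96, 128, 142, 142, 136, 132, 160, 181, 187, 190, 187, 184, 180, 176, 178]
115 [] [169, 171, 170, 172, 152, 117, 120, 139, 139, 128, 89, 73, 65, 76, 81, 84, 89, 163, 194, 189, 193, 192, 194, 194, 190, 191, 191, 191, 193, 196, 193, 184, 160, 117, 82, 76, 81, 81, 74, 78, 78, 78, 75, 81, 79, 64, 59, 60, 61, 82, 89, 100, 114, 157, 185, 195, 198, 194, 195, 198, 197, 196, 197, 194, 192, 195, 195, 199, 139, 83, 79, 80, 82, 80, 70, 75, 86, 123, 143, 143, 140, 124, 158, 179, 180, 179, 178, 177, 177, 178]
122 [] [179, 176, 177, 178, 155, 126, 128, 138, 141, 137, 108, 82, 72, 69, 78, 78, 84, 132, 183, 192, 194, 194, 190, 189, 191, 192, 191, 192, 190, 190, 190, 183, 162, 123, 89, 80, 83, 81, 79, 78, 80, 80, 81, 81, 81, 72, 61, 56, 65, 79, 86, 102, 1
[... 1326 characters left out ...]
, 69, 68, 71, 73, 75, 69, 76, 71, 87, 99, 98, 99, 98, 101, 96, 97, 102, 98, 105, 99]
207 [101, 100, 99, 98, 94, 94, 97, 101, 98, 93, 78, 67, 75, 69, 67, 68, 70, 71, 68, 69, 68, 70, 67, 70, 71, 71, 66, 67, 76, 76, 78, 93, 103, 100, 98, 95, 102, 97, 97, 96, 97, 101]
212 [101, 96, 96, 98, 96, 98, 101, 96, 96, 81, 74, 67, 71, 70, 68, 69, 70, 68, 70, 70, 70, 70, 68, 70, 69, 73, 70, 70, 68, 66, 71, 88, 98, 98, 105, 163, 184, 181, 179, 179, 176, 180]
col281 [99, 99, 96, 97, 100, 99, 97, 96, 95, 97, 98, 97, 82, 69, 65, 72, 65, 70, 72, 66, 71, 64, 70, 71, 68, 71, 70, 70, 73, 71, 68, 66, 66, 68, 69, 74, 81, 111, 130, 127, 120, 93, 68, 73, 67, 73, 71, 73, 72, 73, 72, 74, 71, 73, 66, 73, 65, 44, 39, 36]
```

Call:
play_rows([
  [20,2.2,0,0,0,0],
  [30,3.5,0,0,0,0],
  [21.7,2.5,10,0,0,0],
  [0,0,20,0,0,0],
  [0,0,10,0,0,0],
])

```text
time: 6.88
tool_pos: [0.5433, 0.2101, 0.1899]
tool_rot: [-0.0, 0.831, 0.556, -0.001]
contact_force: [-0.2, -0.3, -3.6]
gripper_width: 0.152
grasp_force: 60.6
```

Call:
play_rows([
  [0,0,0,0,0,0],
  [0,0,0,0,0,0],
  [0,0,0,0,0,0],
])

```text
time: 7.13
tool_pos: [0.5439, 0.2099, 0.1928]
tool_rot: [0.0, 0.831, 0.556, 0.0]
contact_force: [0.5, -0.2, -2.4]
gripper_width: 0.152
grasp_force: 60.6
```

```bash
python3 - <<'E'
from h import *
go(.5432,.2085,.187,67.7)
f=wrist(); np.save("w5.npy",f,allow_pickle=True);sc=imaging.grab_frame("scene")
a=cv2.resize(f["image"][150:310,200:360,::-1],None,fx=2.5,fy=2.5,interpolation=cv2.INTER_CUBIC)
b=cv2.resize(sc["image"][190:310,310:430,::-1],None,fx=3.33,fy=3.33,interpolation=cv2.INTER_CUBIC)[:400,:400]
o=np.zeros((400,800,3),np.uint8);o[:a.shape[0],:400]=a;o[:b.shape[0],400:400+b.shape[1]]=b
cv2.imwrite("pics/w5.png",cv2.convertScaleAbs(o,alpha=1.8))
E
```

```text
t 7.13 pos [0.5439 0.2099 0.1928] yaw 67.54 | shift [-1.6 -0.1  5.8] turn z -0.16 tilt fix deg tool xy [ 0.05 -0.02] F [ 0.5 -0.2 -2.4] w 13.0
```

View pics/w5.png

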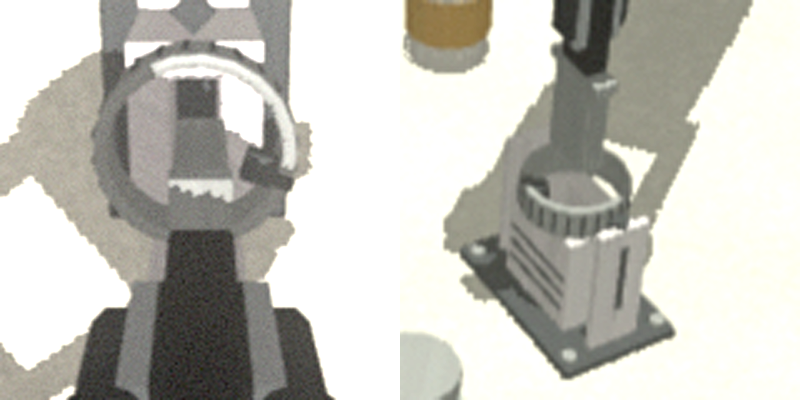

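The left crop shows the slot ahead of the blade at crop x 176-219 with its far end at y 78. The blade's lower front edge is at y 120, x 178-221. The right crop shows the logger upright above the ring. Now the numbers for alignment.

```bash
python3 - <<'E'
from h import *
f=np.load("w5.npy",allow_pickle=True).item()
g=f["image"].max(2).astype(int)
for r in (186,190,194,200,204,208,212): print(r,g[r,262:300].tolist())
print("col",g[172:225,279].tolist())
s=manip.state();R=toolR(s);p=s["tool_pos"]
def W(x,y,z): q=p+R@np.array([x/1e3,y/1e3,0]);return [q[0],q[1],z]
zb=p[2]-.077
print("pred slot far end if aligned(x-.8,y-.2)",proj(f,[W(18.7,-8.7,.078),W(18.7,8.3,.078)]).round(1).tolist())
print("pred blade bottom front",proj(f,[W(17.2,-7.2,zb),W(17.2,6.8,zb)]).round(1).tolist(),"ear top",proj(f,[W(23.2,-7.2,zb+.068),W(23.2,6.8,zb+.068)]).round(1).tolist())
print("ring far",proj(f,[W(-.8+33,0,.1),W(-.8,-33.2,.1),W(-.8,32.8,.1)]).round(1).tolist())
print(g[195,225:335].tolist())
E
```

```text
186 [96, 95, 100, 92, 91, 92, 88, 87, 70, 53, 52, 53, 53, 51, 46, 51, 53, 52, 52, 49, 63, 55, 51, 54, 66, 95, 139, 165, 183, 191, 189, 188, 184, 185, 183, 185, 185, 184]
190 [103, 100, 97, 98, 95, 93, 90, 83, 67, 50, 53, 51, 50, 51, 49, 48, 51, 50, 46, 54, 49, 51, 53, 50, 71, 95, 127, 159, 178, 185, 188, 183, 184, 184, 183, 185, 188, 185]
194 [94, 95, 96, 96, 94, 95, 86, 86, 71, 54, 50, 50, 47, 50, 53, 50, 48, 44, 46, 51, 55, 51, 52, 51, 71, 96, 135, 161, 183, 190, 187, 185, 184, 183, 181, 184, 186, 185]
200 [99, 97, 96, 92, 97, 93, 88, 84, 76, 67, 72, 73, 70, 67, 68, 70, 67, 77, 69, 70, 73, 73, 68, 67, 66, 76, 72, 87, 158, 188, 186, 188, 184, 185, 183, 181, 185, 187]
204 [96, 96, 98, 101, 95, 94, 89, 82, 71, 65, 68, 69, 68, 67, 68, 68, 69, 67, 70, 67, 66, 70, 65, 67, 70, 70, 72, 69, 81, 94, 100, 96, 92, 102, 145, 181, 187, 182]
208 [94, 96, 98, 93, 95, 92, 86, 77, 73, 65, 68, 66, 64, 69, 69, 64, 69, 65, 70, 65, 68, 68, 69, 66, 68, 68, 68, 64, 84, 95, 100, 98, 97, 98, 99, 97, 96, 75]
212 [97, 96, 94, 94, 92, 91, 87, 76, 66, 68, 61, 67, 68, 67, 65, 70, 68, 65, 70, 69, 68, 68, 65, 67, 
[... 311 characters left out ...]
gned(x-.8,y-.2) [[269.6, 181.3], [289.9, 181.3]]
pred blade bottom front [[270.2, 195.8], [289.4, 195.8]] ear top [[266.5, 220.8], [293.1, 220.8]]
ring far [[280.0, 170.8], [238.2, 211.8], [321.3, 211.8]]
[103, 101, 99, 101, 101, 100, 103, 97, 102, 104, 102, 100, 97, 96, 82, 72, 79, 79, 76, 76, 72, 65, 60, 53, 53, 60, 89, 98, 100, 96, 97, 96, 93, 92, 100, 88, 92, 94, 94, 92, 96, 94, 90, 87, 81, 73, 59, 46, 52, 45, 50, 55, 47, 48, 48, 48, 47, 50, 49, 47, 53, 63, 99, 136, 158, 179, 188, 189, 187, 188, 187, 185, 184, 183, 185, 186, 188, 186, 185, 165, 110, 73, 73, 76, 83, 112, 130, 134, 139, 127, 103, 101, 157, 181, 181, 181, 179, 179, 176, 180, 181, 181, 181, 182, 180, 184, 185, 188, 187, 181]
```

Call:
play_rows([
  [0.6,-0.6,10,0,0,0],
  [0,0,10,0,0,0],
  [0,0,10,0,0,0],
  [0,0,4,0,0,0],
  [0,0,4,0,0,0],
])

```text
time: 7.65
tool_pos: [0.5424, 0.2114, 0.152]
tool_rot: [-0.0, 0.831, 0.557, -0.001]
contact_force: [1.0, 0.2, -1.6]
gripper_width: 0.152
grasp_force: 60.6
```

Call:
play_rows([
  [0,0,3,0,0,0],
  [0,0,3,0,0,0],
  [0,0,3,0,0,0],
  [0,0,3,0,0,0],
  [0,0,0,0,0,0],
])

```text
time: 8.07
tool_pos: [0.543, 0.2115, 0.1413]
tool_rot: [-0.0, 0.831, 0.557, -0.0]
contact_force: [0.0, -0.6, -3.1]
gripper_width: 0.151
grasp_force: 60.6
```

Call:
play_rows([
  [0,0,4,0,0,0],
  [0,0,4,0,0,0],
  [0,0,4,0,0,0],
  [0,0,4,0,0,0],
  [0,0,4,0,0,0],
])

```text
time: 8.48
tool_pos: [0.5431, 0.2115, 0.1213]
tool_rot: [-0.0, 0.831, 0.557, -0.0]
contact_force: [0.6, 0.4, -3.1]
gripper_width: 0.151
grasp_force: 60.6
```

Call:
play_rows([
  [0,0,4,0,0,0],
  [0,0,4,0,0,0],
  [0,0,4,0,0,0],
  [0,0,4,0,0,0],
  [0,0,2,0,0,0],
])

```text
time: 8.9
tool_pos: [0.5429, 0.2115, 0.1031]
tool_rot: [-0.0, 0.831, 0.557, -0.0]
contact_force: [-0.2, 0.4, -2.7]
gripper_width: 0.152
grasp_force: 60.6
```

Call:
play_rows([
  [0,0,1,0,0,0],
  [0,0,1,0,0,0],
  [0,0,1,0,0,0],
  [0,0,1,0,0,0],
  [0,0,0,0,0,0],
])

```text
time: 9.32
tool_pos: [0.5433, 0.2115, 0.0998]
tool_rot: [0.0, 0.831, 0.557, -0.0]
contact_force: [0.0, -1.0, -2.8]
gripper_width: 0.153
grasp_force: 60.6
```

Continuing gently until contact.

Call:
play_rows([
  [0,0,1,0,0,0],
  [0,0,1,0,0,0],
  [0,0,1,0,0,0],
  [0,0,0.5,0,0,0],
  [0,0,0,0,0,0],
])

```text
time: 9.73
tool_pos: [0.5431, 0.2115, 0.0962]
tool_rot: [-0.0, 0.831, 0.557, -0.0]
contact_force: [0.7, -0.3, -1.6]
gripper_width: 0.154
grasp_force: 60.6
```

Call:
play_rows([
  [0,0,0.5,0,0,0],
  [0,0,0.5,0,0,0],
  [0,0,0.5,0,0,0],
  [0,0,0,0,0,0],
])

```text
time: 10.07
tool_pos: [0.5432, 0.2115, 0.0948]
tool_rot: [-0.0, 0.831, 0.557, -0.0]
contact_force: [-0.2, 0.1, -2.7]
gripper_width: 0.15
grasp_force: 60.6
```

Call:
play_rows([
  [0,0,0.5,0,0,0],
  [0,0,0.5,0,0,0],
  [0,0,0,0,0,0],
])

```text
time: 10.32
tool_pos: [0.5434, 0.2116, 0.0944]
tool_rot: [0.0, 0.831, 0.557, 0.0]
contact_force: [-2.0, -0.2, 0.2]
gripper_width: 0.15
grasp_force: 61.2
```

Call:
play_rows([
  [0,0,0.5,0,0,0],
  [0,0,0.5,0,0,0],
  [0,0,0,0,0,0],
])

```text
time: 10.57
tool_pos: [0.5435, 0.2116, 0.0944]
tool_rot: [0.0, 0.831, 0.557, -0.0]
contact_force: [-4.7, -0.8, 7.0]
gripper_width: 0.149
grasp_force: 62.0
```

Call:
play_rows([
  [0,0,0.5,0,0,0],
  [0,0,0.5,0,0,0],
  [0,0,0,0,0,0],
])

```text
time: 10.82
tool_pos: [0.5435, 0.2116, 0.0943]
tool_rot: [0.0, 0.831, 0.557, -0.0]
contact_force: [-5.8, -3.2, 10.5]
gripper_width: 0.151
grasp_force: 62.6
```

Call:
play_rows([
  [0,0,0,0,0,0],
  [0,0,0,0,0,0],
  [0,0,0,0,0,0],
  [0,0,-3,0,0,0],
], hand=40)

```text
time: 11.15
tool_pos: [0.5428, 0.2114, 0.094]
tool_rot: [-0.0, 0.831, 0.557, -0.001]
contact_force: [-0.4, 0.5, -1.0]
gripper_width: 0.468
grasp_force: 0.0
```

Call:
play_rows([
  [0,0,-10,0,0,0],
  [0,0,-25,0,0,0],
  [0,0,-30,0,0,0],
  [0,0,-25,0,0,0],
  [0,0,0,0,0,0],
])

```text
time: 11.57
tool_pos: [0.547, 0.2125, 0.193]
tool_rot: [0.002, 0.831, 0.557, 0.006]
contact_force: [1.1, 0.5, 1.0]
gripper_width: 0.469
grasp_force: 0.0
```

Call:
play_rows([
  [0,0,0,0,0,0],
  [0,0,0,0,0,0],
], hand=85)

```text
time: 11.73
tool_pos: [0.543, 0.2115, 0.1848]
tool_rot: [-0.0, 0.831, 0.557, -0.0]
contact_force: [-0.7, -0.6, -1.0]
gripper_width: 0.738
grasp_force: 0.0
```

```bash
python3 - <<'E'
from h import *
go(.5432,.2105,.187,67.7)
f=wrist(); np.save("w6.npy",f,allow_pickle=True);sc=imaging.grab_frame("scene")
a=cv2.resize(f["image"][130:290,200:360,::-1],None,fx=2.5,fy=2.5,interpolation=cv2.INTER_CUBIC)
b=cv2.resize(sc["image"][190:310,310:430,::-1],None,fx=3.33,fy=3.33,interpolation=cv2.INTER_CUBIC)[:400,:400]
o=np.zeros((400,800,3),np.uint8);o[:a.shape[0],:400]=a;o[:b.shape[0],400:400+b.shape[1]]=b
cv2.imwrite("pics/w6.png",cv2.convertScaleAbs(o,alpha=1.8))
s=manip.state();R=toolR(s);p=s["tool_pos"]
def W(x,y,z): q=p+R@np.array([x/1e3,y/1e3,0]);return [q[0],q[1],z]
print("ring pred @tool axis",proj(f,[W(33,0,.1),W(-33,0,.1),W(0,-33,.1),W(0,33,.1)]).round(1).tolist())
E
```

```text
t 11.73 pos [0.543  0.2115 0.1848] yaw 67.64 | shift [-0.9  0.5 -2.2] turn z -0.06 tilt fix deg tool xy [-0.01  0.01] F [-0.7 -0.6 -1. ] w 63.1
ring pred @tool axis [[279.1, 173.2], [279.1, 254.0], [236.4, 215.3], [321.9, 215.4]]
```

View pics/w6.png

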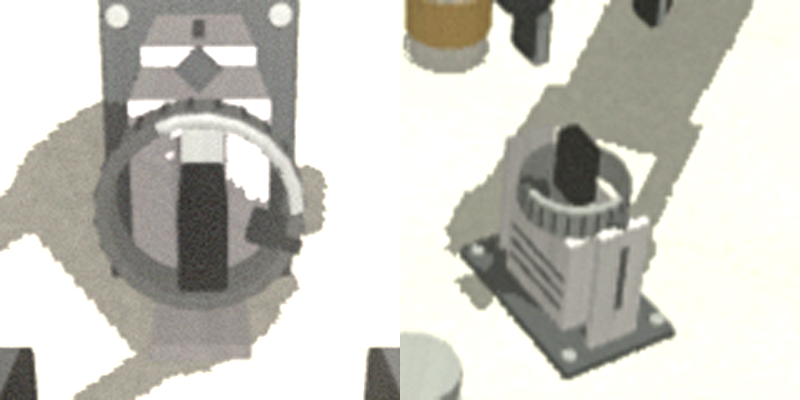

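The crop shows the logger home and upright inside the ring, the rib and claw at crop (275,225) around a ring centre of about (199,204), and the pointer at (200,68). That puts the collar near 0.45 rad, so about 109° remain. I'll do two grasps of about 58° each.

Call:
play_rows([
  [0.4,0.3,0,0,0,0],
  [0,0,0,0,0,7.1],
  [0,0,0,0,0,7.1],
  [0,0,0,0,0,7.1],
  [0,0,0,0,0,7.1],
], hand=85)

```text
time: 12.25
tool_pos: [0.5431, 0.2116, 0.1835]
tool_rot: [-0.0, 0.943, 0.333, -0.001]
contact_force: [0.0, 0.1, 0.1]
gripper_width: 0.992
grasp_force: 0.0
```

Call:
play_rows([
  [0,0,20,0,0,1.6],
  [0,0,25,0,0,0],
  [0,0,25,0,0,0],
  [0,0,20,0,0,0],
  [0,0,8,0,0,0],
])

```text
time: 12.67
tool_pos: [0.5406, 0.211, 0.0819]
tool_rot: [-0.0, 0.947, 0.323, -0.004]
contact_force: [-1.7, 0.1, -0.7]
gripper_width: 0.994
grasp_force: 0.0
```

Call:
play_rows([
  [0,0,4,0,0,0],
  [0,0,0,0,0,0],
  [0,0,0,0,0,0],
])

```text
time: 12.92
tool_pos: [0.5444, 0.212, 0.0839]
tool_rot: [0.0, 0.947, 0.323, 0.001]
contact_force: [-0.5, -0.2, -0.7]
gripper_width: 0.997
grasp_force: 0.0
```

Call:
play_rows([
  [0,0,3,0,0,0],
  [0,0,3,0,0,0],
  [0,0,2,0,0,0],
  [0,0,0,0,0,0],
])

```text
time: 13.25
tool_pos: [0.5436, 0.2118, 0.0748]
tool_rot: [0.0, 0.947, 0.323, -0.0]
contact_force: [0.8, 0.2, -0.5]
gripper_width: 0.999
grasp_force: 0.0
```

Call:
play_rows([
  [0,0,1,0,0,0],
  [0,0,1,0,0,0],
  [0,0,1,0,0,0],
  [0,0,0,0,0,0],
])

```text
time: 13.58
tool_pos: [0.5436, 0.2118, 0.0717]
tool_rot: [-0.0, 0.947, 0.323, -0.0]
contact_force: [-0.3, -0.5, 0.1]
gripper_width: 0.993
grasp_force: 0.0
```

Call:
play_rows([
  [0,0,1,0,0,0],
  [0,0,1,0,0,0],
  [0,0,0,0,0,0],
])

```text
time: 13.83
tool_pos: [0.5436, 0.2118, 0.0696]
tool_rot: [-0.0, 0.947, 0.323, -0.0]
contact_force: [-0.5, 0.3, -0.0]
gripper_width: 0.995
grasp_force: 0.0
```

```bash
python3 - <<'E'
from h import *
go(.5432,.2115,.069,38)
f=wrist();sc=imaging.grab_frame("scene")
o=np.zeros((420,800,3),np.uint8);o[:,:400]=f["image"][:,80:480,::-1]
b=cv2.resize(sc["image"][190:310,310:430,::-1],None,fx=3.33,fy=3.33,interpolation=cv2.INTER_CUBIC)[:400,:400];o[:b.shape[0],400:400+b.shape[1]]=b
cv2.imwrite("pics/w7.png",cv2.convertScaleAbs(o,alpha=1.8))
E
```

```text
t 13.83 pos [0.5436 0.2118 0.0696] yaw 37.63 | shift [-0.4 -0.   0.6] turn z -0.37 tilt fix deg tool xy [-0.01  0.02] F [-0.5  0.3 -0. ] w 84.9
```

View pics/w7.png

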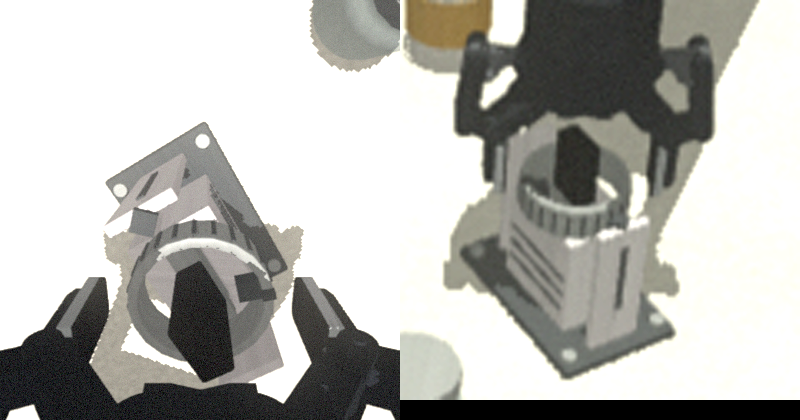

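The left view shows the open fingers straddling the ring, with tips at (100,278) and (297,278). The right view shows the tips at about the collar's height, clear of the posts. Closing.

Call:
play_rows([
  [0,0,1,0,0,0],
  [0,0,0,0,0,0],
  [0,0,0,0,0,0],
  [0,0,0,0,0,0],
], hand=50)

```text
time: 14.27
tool_pos: [0.5438, 0.2117, 0.0698]
tool_rot: [0.0, 0.946, 0.323, -0.0]
contact_force: [-2.8, -0.8, 5.6]
gripper_width: 0.754
grasp_force: 65.6
```

Call:
play_rows([
  [0,0,0,0,0,0],
  [0,0,0,0,0,0],
])

```text
time: 14.43
tool_pos: [0.5438, 0.2117, 0.0698]
tool_rot: [0.0, 0.946, 0.323, -0.0]
contact_force: [-2.7, -2.3, 5.2]
gripper_width: 0.754
grasp_force: 65.6
```

Call:
play_rows([
  [0,0,0,0,0,-2],
  [0,0,0,0,0,-4],
  [0,0,0,0,0,-4],
  [0,0,0,0,0,-4],
  [0,0,0,0,0,-4],
])

```text
time: 14.85
tool_pos: [0.5434, 0.2121, 0.0698]
tool_rot: [-0.0, 0.884, 0.468, -0.0]
contact_force: [-3.9, -0.2, 6.1]
gripper_width: 0.752
grasp_force: 65.5
```

```bash
python3 - <<'E'
from h import *
go(.5438,.2117,.0698,96);s=manip.state();print(s["ft_torque"].round(2),s["grasp_force"])
E
```

```text
t 14.85 pos [0.5434 0.2121 0.0698] yaw 55.81 | shift [-0.1  0.5  0. ] turn z -40.19 tilt fix deg tool xy [-0.05  0.01] F [-3.9 -0.2  6.1] w 64.2
[-0.1   0.63 -0.19] 65.54455495410366
```

Call:
play_rows([
  [0,0,0,0,0,-5],
  [0,0,0,0,0,-5],
  [0,0,0,0,0,-5],
  [0,0,0,0,0,-5],
  [0,0,0,0,0,-5],
])

```text
time: 15.27
tool_pos: [0.5427, 0.2124, 0.0698]
tool_rot: [-0.001, 0.761, 0.649, -0.001]
contact_force: [-8.2, 0.8, 8.3]
gripper_width: 0.748
grasp_force: 65.7
```

Call:
play_rows([
  [0,0,0,0,0,-5],
  [0,0,0,0,0,-5],
  [0,0,0,0,0,-5],
  [0,0,0,0,0,0],
])

```text
time: 15.6
tool_pos: [0.5422, 0.2124, 0.0698]
tool_rot: [-0.002, 0.67, 0.742, -0.001]
contact_force: [-8.4, -0.1, 9.3]
gripper_width: 0.753
grasp_force: 66.0
```

Call:
play_rows([
  [0,0,0,0,0,0],
  [0,0,0,0,0,0],
  [0,0,0,0,0,0],
  [0,0,0,0,0,0],
], hand=85)

```text
time: 15.93
tool_pos: [0.544, 0.2118, 0.0689]
tool_rot: [0.0, 0.672, 0.741, 0.0]
contact_force: [0.2, -0.5, -0.5]
gripper_width: 0.997
grasp_force: 0.0
```

```bash
python3 - <<'E'
from h import *
go(.5438,.2117,.0698,38)
f=wrist();np.save("w8.npy",f)
cv2.imwrite("pics/w8.png",cv2.convertScaleAbs(f["image"][:,:,::-1],alpha=1.8))
E
```

```text
t 15.93 pos [0.544  0.2118 0.0689] yaw 95.62 | shift [-0.  -0.2 -0.9] turn z 57.62 tilt fix deg tool xy [ 0.03 -0.  ] F [ 0.2 -0.5 -0.5] w 85.1
```

View pics/w8.png

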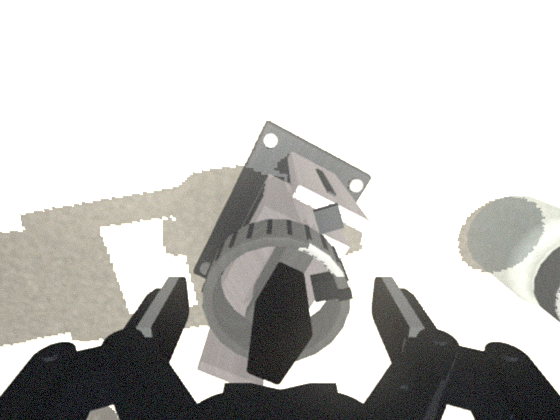

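The claw kept its place in the gripper's view at (332,287), so the collar turned with it by about 58°. I'll turn back open and regrasp, correcting the centring.

Call:
play_rows([
  [0,0,0,0,0,6],
  [0,0,0,0,0,6],
  [0,0,0,0,0,6],
  [0,0,0,0,0,6],
  [0,0,0,0,0,6],
])

```text
time: 16.4
tool_pos: [0.5439, 0.2117, 0.0689]
tool_rot: [0.0, 0.842, 0.54, 0.0]
contact_force: [-0.6, 0.4, -0.8]
gripper_width: 0.998
grasp_force: 0.0
```

Call:
play_rows([
  [0,0,0,0,0,6],
  [0,0,0,0,0,6],
  [0,0,0,0,0,6],
  [0,0,0,0,0,6],
  [0,0,0,0,0,4],
])

```text
time: 16.82
tool_pos: [0.5439, 0.2117, 0.0689]
tool_rot: [0.0, 0.947, 0.32, 0.0]
contact_force: [0.0, 0.9, -0.4]
gripper_width: 0.994
grasp_force: 0.0
```

Call:
play_rows([
  [-2,0,0,0,0,0],
  [0,0,0,0,0,0],
  [0,0,0,0,0,0],
])

```text
time: 17.07
tool_pos: [0.5421, 0.2105, 0.0688]
tool_rot: [0.0, 0.946, 0.323, -0.0]
contact_force: [-0.5, -0.5, -0.7]
gripper_width: 0.996
grasp_force: 0.0
```

Call:
play_rows([
  [0,0,0,0,0,0],
  [0,0,0,0,0,0],
  [0,0,0,0,0,0],
  [0,0,0,0,0,0],
  [0,0,0,0,0,0],
], hand=50)

```text
time: 17.48
tool_pos: [0.5422, 0.2105, 0.0696]
tool_rot: [0.0, 0.946, 0.323, -0.0]
contact_force: [-2.9, -1.3, 5.2]
gripper_width: 0.739
grasp_force: 68.3
```

Call:
play_rows([
  [0,0,0,0,0,-2],
  [0,0,0,0,0,-5],
  [0,0,0,0,0,-5],
  [0,0,0,0,0,-5],
  [0,0,0,0,0,-5],
])

```text
time: 17.9
tool_pos: [0.5423, 0.2105, 0.0696]
tool_rot: [0.0, 0.867, 0.499, 0.0]
contact_force: [-2.8, -1.1, 5.6]
gripper_width: 0.737
grasp_force: 68.4
```

Call:
play_rows([
  [0,0,0,0,0,-5],
  [0,0,0,0,0,-5],
  [0,0,0,0,0,-5],
  [0,0,0,0,0,-5],
])

```text
time: 18.23
tool_pos: [0.5423, 0.2105, 0.0696]
tool_rot: [0.0, 0.767, 0.642, 0.0]
contact_force: [-2.5, -1.5, 6.2]
gripper_width: 0.735
grasp_force: 68.4
```

```bash
python3 - <<'E'
from h import *
go(.5421,.2106,.0698,96);s=manip.state();print(s["ft_torque"].round(2),s["grasp_force"])
E
```

```text
t 18.23 pos [0.5423 0.2105 0.0696] yaw 79.87 | shift [ 0.1 -0.2 -0.2] turn z -16.13 tilt fix deg tool xy [0.02 0.01] F [-2.5 -1.5  6.2] w 62.8
[-0.23  0.35 -0.15] 68.41786963865161
```

Call:
play_rows([
  [0,0,0,0,0,-2],
  [0,0,0,0,0,-2],
  [0,0,0,0,0,-2],
  [0,0,0,0,0,0],
])

```text
time: 18.57
tool_pos: [0.5423, 0.2104, 0.0696]
tool_rot: [0.0, 0.733, 0.68, 0.0]
contact_force: [-1.8, -1.0, 6.1]
gripper_width: 0.739
grasp_force: 68.4
```

```bash
python3 - <<'E'
from h import *
go(.5421,.2106,.0698,96);s=manip.state();print(s["ft_torque"].round(2))
E
```

```text
t 18.57 pos [0.5423 0.2104 0.0696] yaw 85.72 | shift [ 0.1 -0.2 -0.2] turn z -10.28 tilt fix deg tool xy [0.02 0.02] F [-1.8 -1.   6.1] w 63.1
[-0.24  0.35  0.08]
```

Call:
play_rows([
  [0,0,0,0,0,-1.5],
  [0,0,0,0,0,-1.5],
  [0,0,0,0,0,0],
])

```text
time: 18.82
tool_pos: [0.5423, 0.2105, 0.0696]
tool_rot: [0.0, 0.715, 0.699, 0.0]
contact_force: [-2.2, -1.6, 5.8]
gripper_width: 0.733
grasp_force: 68.4
```

```bash
python3 - <<'E'
from h import *
go(.5421,.2106,.0698,96);s=manip.state();print(s["ft_torque"].round(2))
E
```

```text
t 18.82 pos [0.5423 0.2105 0.0696] yaw 88.71 | shift [ 0.1 -0.3 -0.2] turn z -7.29 tilt fix deg tool xy [0.02 0.02] F [-2.2 -1.6  5.8] w 62.6
[-0.29  0.4   0.12]
```

Call:
play_rows([
  [0,0,0,0,0,-1.5],
  [0,0,0,0,0,-1.5],
  [0,0,0,0,0,0],
])

```text
time: 19.07
tool_pos: [0.5423, 0.2105, 0.0696]
tool_rot: [-0.0, 0.699, 0.715, 0.0]
contact_force: [-2.1, -1.3, 4.8]
gripper_width: 0.737
grasp_force: 69.1
```

```bash
python3 - <<'E'
from h import *
go(.5421,.2106,.0698,96);s=manip.state();print(s["ft_torque"].round(2))
E
```

```text
t 19.07 pos [0.5423 0.2105 0.0696] yaw 91.27 | shift [ 0.1 -0.2 -0.2] turn z -4.73 tilt fix deg tool xy [-0.01 -0.07] F [-2.1 -1.3  4.8] w 62.9
[-0.32  0.37 -2.14]
```

The torque jumped to -2.1 N m, so the collar is at its stop. I'm releasing and rising. I've viewed 11 pictures, one over the limit of 10, so I'll check the result by numbers only.

Call:
play_rows([
  [0,0,0,0,0,0],
  [0,0,0,0,0,0],
  [0,0,0,0,0,0],
  [0,0,0,0,0,0],
  [0,0,0,0,0,0],
], hand=85)

```text
time: 19.48
tool_pos: [0.5421, 0.2107, 0.0688]
tool_rot: [0.0, 0.697, 0.717, -0.0]
contact_force: [-0.1, -0.0, -0.1]
gripper_width: 0.996
grasp_force: 0.0
```

Call:
play_rows([
  [0,0,-10,0,0,0],
  [0,0,-20,0,0,0],
  [0,0,-30,0,0,0],
  [0,0,-30,0,0,0],
  [0,0,-25,0,0,0],
])

```text
time: 19.9
tool_pos: [0.5426, 0.2108, 0.187]
tool_rot: [0.001, 0.697, 0.717, 0.001]
contact_force: [1.3, -0.1, -0.4]
gripper_width: 0.995
grasp_force: 0.0
```

Call:
play_rows([
  [0,0,0,0,0,6],
  [0,0,0,0,0,6],
  [0,0,0,0,0,6],
  [0,0,0,0,0,5.6],
  [0,0,0,0,0,0],
])

```text
time: 20.32
tool_pos: [0.5423, 0.2107, 0.1849]
tool_rot: [0.0, 0.829, 0.559, 0.001]
contact_force: [0.2, -0.1, 0.8]
gripper_width: 0.996
grasp_force: 0.0
```

```bash
python3 - <<'E'
from h import *
go(.5421,.2106,.185,67.7)
f=wrist();g=f["image"].max(2).astype(int)
c=np.array([.5421,.2106])
# brightness around the ring's top (radius 30.5) and claw zone (r 22-25), by angle from case +y (67.7 deg), CCW +
for r,z in((.030,.103),(.024,.1),(.0365,.098),(.042,.098)):
    a=np.arange(-60,61,4);t=np.radians(67.7+a)
    q=proj(f,np.c_[c[0]+r*np.cos(t),c[1]+r*np.sin(t),np.full(len(a),z)]).round().astype(int)
    print(r,list(zip(a.tolist(),g[q[:,1],q[:,0]].tolist())))
q=proj(f,[[*c,.1],[c[0]+.03*np.cos(np.radians(67.7)),c[1]+.03*np.sin(np.radians(67.7)),.103]]).round(0);print(q)
for y in range(int(q[1,1])-22,int(q[1,1])+22,2): print(y,g[y,240:322:2].tolist())
E
```

```text
t 20.32 pos [0.5423 0.2107 0.1849] yaw 67.96 | shift [-0.2 -0.1 -0.1] turn z 0.26 tilt fix deg tool xy [ 0.05 -0.04] F [ 0.2 -0.1  0.8] w 85.0
0.03 [(-60, 117), (-56, 119), (-52, 120), (-48, 116), (-44, 117), (-40, 123), (-36, 123), (-32, 113), (-28, 110), (-24, 115), (-20, 116), (-16, 115), (-12, 112), (-8, 118), (-4, 114), (0, 84), (4, 65), (8, 114), (12, 121), (16, 116), (20, 109), (24, 123), (28, 96), (32, 69), (36, 68), (40, 68), (44, 66), (48, 66), (52, 66), (56, 72), (60, 66)]
0.024 [(-60, 137), (-56, 170), (-52, 168), (-48, 171), (-44, 173), (-40, 170), (-36, 167), (-32, 169), (-28, 166), (-24, 167), (-20, 124), (-16, 120), (-12, 121), (-8, 66), (-4, 69), (0, 66), (4, 63), (8, 61), (12, 64), (16, 74), (20, 88), (24, 91), (28, 88), (32, 87), (36, 84), (40, 86), (44, 87), (48, 86), (52, 88), (56, 90), (60, 69)]
0.0365 [(-60, 165), (-56, 167), (-52, 136), (-48, 69), (-44, 73), (-40, 69), (-36, 80), (-32, 175), (-28, 153), (-24, 159), (-20, 161), (-16, 74), (-12, 108), (-8, 86), (-4, 57), (0, 73), (4, 76), (8, 73), (12, 118), (16, 145), (20, 174), (24, 160), (28, 153), (32, 121),
[... 3704 characters left out ...]
85, 84, 87, 91, 89, 88, 85, 140, 99, 57, 68, 76, 81, 83, 79, 83, 119, 119, 114, 155, 168, 172, 171, 170, 167, 169, 166, 113, 112, 123, 118, 72, 140, 163]
194 [90, 67, 65, 68, 66, 57, 71, 89, 87, 86, 86, 88, 84, 88, 113, 81, 62, 52, 43, 48, 44, 52, 55, 50, 52, 106, 143, 167, 170, 172, 168, 173, 171, 168, 102, 102, 121, 120, 101, 87, 157]
196 [78, 59, 66, 67, 65, 50, 67, 87, 90, 88, 86, 80, 84, 88, 86, 80, 53, 38, 32, 35, 29, 34, 34, 37, 40, 109, 159, 169, 169, 169, 170, 166, 172, 166, 98, 72, 107, 118, 119, 85, 143]
198 [65, 68, 66, 69, 57, 45, 66, 90, 85, 89, 89, 90, 85, 82, 84, 77, 55, 34, 34, 40, 36, 38, 35, 35, 37, 86, 155, 169, 171, 170, 167, 169, 169, 170, 80, 55, 65, 111, 115, 106, 98]
```

The rib is at px (278,178), about 3° counter-clockwise past the pointer tip at (280,166), which matches the hard stop. The claw lies over the head, and the arm is clear with no contact force. Handing in.

```bash
python3 -c "
from plant import manip
print(manip.job_done())"
```

```text
the job is handed in; nothing more can be done
None
```

The job is handed in (no verdict came back): the logger is home in the case, the collar is turned to its stop with the claw over the head, everything is released, and nothing came near the cups or jar; I viewed 11 pictures, one over the limit of 10.

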